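# Clamp a lacquer panel square in its jig with three toggle latches

### The arm

A 7-joint arm with a two-finger parallel gripper is mounted at the origin on the work surface; the furniture and walls round the work are solid. World frame = base frame: x ahead of the robot, y to its left, z up, the work surface at z = 0. Lengths are in m, angles in rad, forces in N, time in s.
With the tool pointing down it reaches from about 0.425 to 0.925 m from the base axis. Payload 6.8 kg.
Tool frame: the origin (TCP) lies midway between the tips of the shut fingers; the grasp point (between the pads) lies 19 mm behind it; x points along the fingers, y is the direction in which the jaws open and shut, and the axes are right-handed (so a half turn about x gives the same grasp; the last joint's range is limited). The gripper opens to 85 mm and grips with 20 to 120 N. Pads are 22 mm wide; open, the fingers measure 114 mm over their backs; the gripper's body (76 mm by 85 mm) begins 54 mm behind the grasp point. The pads swing forward as they close: fully open they stand 13 mm farther back than shut.
Start: joints at [-1.409, 0.477, 0.022, 1.555, -0.011, 1.109, -0.083], TCP at [0.18, 0.651, 0.231] pointing down, gripper open.
Joint ranges: [-2.96, 2.96], [-0.34, 2.1], [-1.41, 1.46], [0.24, 2.44], [-1.37, 4.51], [0.17, 1.92], [-2.96, 2.96]. Speed limits (rad/s): [2.39, 2.39, 3.14, 3.14, 3.14, 3.14, 3.14].

### API

Orientations are given as a rotation vector (axis times angle).
In Python, from bench import r, viewer, nets gives the robot as it stands.
- The arm moves only by the shell command python3 -m pendant 'ROWS' [FORCE]. ROWS is JSON, one flat list of numbers, 5 for each row, row after row: the finger opening in mm, from 0 to 85.4, then the shift along the tool's x, y, z in mm, then the turn about the tool's x in rad. A call has 1 to 20 rows; each row shifts and turns the commanded pose from where the row before left it, along the tool's axes as they then stand; what a row does not reach is not made up. A row lasts 1/8 s, in which the tool goes at most 62.5 mm and 10.7 degrees, less where a joint would pass 70% of its speed; a pose out of reach is approached as far as the arm can. A call with a gripper value outside its range is refused whole. The fingers move at their own pace and stop on an object; FORCE is the grip in N (left out, the last holds). Time passes only in rows, so rows that do not move let the fingers close. It gives the time, the measured TCP pose, the force and the opening at its end, in the units of the state.
- r.get_obs(): the state, without advancing time (a new reading comes with each control period).
- viewer.grab_frame(name): name is "scene" or "side" or "wrist"; returns (picture, depth): 420x560x3 uint8, red, green, blue; 420x560 float32, m along the optical axis (not along the pixel's ray), 0 where there is no reading.
- viewer.calibration(name): a dict with "mtx" (3x3 intrinsics, pixels), "world_to_cam" (4x4, takes a point from world to camera coordinates). Camera axes: x right, y up, looking along -z (the intrinsics and any distortion apply to the point x, -y, -z); pixel columns grow to the right and rows downward; lengths in m; the calibration is good to about 2 mm. The wrist camera is an equidistant fisheye: a pixel r from the principal point sees the ray r / f radians off the axis. A picture is of the moment at which its call begins: read the wrist's pose just before it. calibration takes no time and is no camera call; for the wrist camera it gives the pose at the moment of the call.
- r.hand_in(): hands the job in, once; it reports no verdict.
Trained networks look in the newest picture that a camera, given by its name, has taken for a name from the list of things; names that differ only in an ending like _2 or _b are one class to them, and where a whole thing is asked for, a point or a joint stands for the part that bears it (a point fixed in the world has none). Each returns a list of dicts, best first, with "score" (0 to 1); they miss things now and then, are a little off and sometimes report something else, mostly with a low value. They report only what shows in the picture. A call takes as long as a camera call.
- nets.look_for(name, camera): "location" ([x, y, z] in m, in world coordinates, good to about 4 mm: the middle of the surface that is visible of it).
- nets.silhouettes(name, camera): "mask" (420x560 bool, what is visible of it).
The state is a dict: "clock": time; "joints": joint angles; "qvel": joint speeds; "tau": joint torques, N m; "tcp_pos": TCP position; "orientation": TCP orientation; "contact_force": force on the tool from outside, world axes, zero at the start; "moment": the same for the moment, N m; "grip_width": finger opening in m.
Only numpy, scipy, OpenCV 4.12 (cv2) and the standard library are available. Lean on these libraries where they do the work, as an engineer would, in place of code of your own. Each camera call takes 0.05 s, during which the arm holds its last target. There are 200 camera calls.

### The job

Clamp the loose black panel in its jig by pressing down the raised handles of the three toggle latches with closed fingers, each right down until it locks: first the one on the far side, which pushes the panel against the long near fence, then the one at the right end, which pushes it along to the end stop, and last the hold-down at the left, whose arm comes down on top. The latches do all the moving: do not touch the panel, whose inlay is still fresh, and leave the other things lying about where they are.

Things in the scene. Friction and masses are not known exactly. Their poses are not given: they have to be found in the camera images.
- jig: clamping jig screwed to the bench: 18 mm plywood board 222x310 mm with a wooden fence along its near edge, a wooden end stop at its left and three steel toggle clamps. Origin on the bench top under the centre of the SEATED panel; x points across the panel from fence to side clamp, y from end clamp to end stop. Fence face x = -50 mm, stop face y = +75 mm, both 30 mm above the bench
- panel_mid (a point): centre of the black lacquered panel with shell inlay, 100 (x) x 150 (y) x 20 mm, 0.17 kg, lying loose on the board a few mm away from fence and stop and slightly askew. Seated it is at x = 0, y = 0, z = 28 mm in the jig's frame, square with it
- side_handle (a joint): handle of the side clamp (far side of the panel), rad: 0 fully raised (tip about 130 mm above the bench; starts 0 to 0.08), 0.90 dead centre, 0.98 fully down on its stop. Pressing it drives a rubber-tipped plunger 15 mm to the jig's -x and pushes the panel against the long fence. Needs about 2 to 5 N at the grip; stays where it is left; locked past dead centre
- side_pivot (a point): fixed point on the level pivot axis of the side handle, 54 mm above the bench; axes as the jig's. The handle points to +x of the jig, away from the panel: raised it slopes up about 52 deg, locked it lies 4 deg below level. A straight push down 34 mm out from the pivot carries it all the way, the fingertip sliding on the grip, whose upper face ends 57 mm above the bench there
- side_grip (a point): point on the upper face of the side handle's smooth black grip, mid-width, 58 mm from the pivot; moves with the handle. The grip is 17 mm wide, 10 mm thick and runs from 28 to 92 mm out from the pivot
- end_handle (a joint): handle of the end clamp (right end of the panel), rad: 0 fully raised (tip about 130 mm above the bench; starts 0 to 0.08), 0.90 dead centre, 0.98 fully down on its stop. Pressing it drives a rubber-tipped plunger 15 mm to the jig's +y and pushes the panel along the fence to the end stop. Needs about 2 to 5 N at the grip; stays where it is left; locked past dead centre
- end_pivot (a point): fixed point on the level pivot axis of the end handle, 54 mm above the bench; axes as the jig's. The handle points to -y of the jig, away from the panel: raised it slopes up about 52 deg, locked it lies 4 deg below level. A straight push down 34 mm out from the pivot carries it all the way, the fingertip sliding on the grip, whose upper face ends 57 mm above the bench there
- end_grip (a point): point on the upper face of the end handle's smooth black grip, mid-width, 58 mm from the pivot; moves with the handle. The grip is 17 mm wide, 10 mm thick and runs from 28 to 92 mm out from the pivot
- hold_handle (a joint): handle of the hold-down (left end, behind the end stop), rad: 0 fully raised (tip about 130 mm above the bench; starts 0 to 0.08), 0.90 dead centre, 0.98 fully down on its stop. Pressing it swings the raised arm (top about 100 mm above the bench) down until its rubber pad sits on the panel. Needs about 2 to 5 N at the grip; stays where it is left; locked past dead centre
- hold_pivot (a point): fixed point on the level pivot axis of the hold handle, 54 mm above the bench; axes as the jig's. The handle points to +y of the jig, away from the panel: raised it slopes up about 52 deg, locked it lies 4 deg below level. A straight push down 34 mm out from the pivot carries it all the way, the fingertip sliding on the grip, whose upper face ends 57 mm above the bench there
- hold_grip (a point): point on the upper face of the hold handle's smooth black grip, mid-width, 58 mm from the pivot; moves with the handle. The grip is 17 mm wide, 10 mm thick and runs from 28 to 92 mm out from the pivot
- ink_pot: small white ink pot with a black rim, 36 mm across, 34 mm tall, standing on the board's far right corner; origin at the centre of its underside. Bystander
- shell_0: broken half eggshell, dome up, 48 mm across, 32 mm tall, on the board's far left corner; origin at the centre of its underside. Bystander
- shell_1: another such half eggshell, on the bench just left of the board; origin at the centre of its underside. Bystander
- sanding_block: cork sanding block 56x86x27 mm, on the bench just right of the board; origin at the centre of its underside. Bystander
- shell_2: half eggshell like the others, on the bench just right of the board, nearer the robot; origin at the centre of its underside. Bystander
- panel: the same panel as a body; origin at the centre of its underside

How it is judged:
On the way, in this order (a step that is already met when the one before it is completed fails the run):
1. the far latch is locked down, the other two still raised, and the panel lies against the long fence (value of joint side_handle above 0.9 rad and value of joint each of end_handle, hold_handle below 0.45 rad and x of panel_mid in the frame of jig between -0.002 and 0.002 m), for 0.2 s.
2. the right-hand latch is locked down too, the hold-down still raised, and the panel lies against the end stop (value of joint each of side_handle, end_handle above 0.9 rad and value of joint hold_handle below 0.45 rad and x of panel_mid in the frame of jig between -0.002 and 0.002 m and y of panel_mid in the frame of jig between -0.002 and 0.002 m), for 0.2 s.
3. the hold-down is locked down on the panel (value of joint each of side_handle, end_handle, hold_handle above 0.9 rad), for 0.2 s.
At the end, for the whole second after the job is handed in: All three handles are past dead centre (joint above 0.90 rad) and the panel lies flat on the board, within 2 mm of its seat at both fence and stop and square within 0.025 rad, held by the clamps (all of step 3 and x of panel_mid in the frame of jig between -0.002 and 0.002 m and y of panel_mid in the frame of jig between -0.002 and 0.002 m and angle between the x axis of panel_mid and the x axis of jig, either way round below 0.025 rad and angle between panel_mid's own z axis and vertical below 0.03 rad and z of panel_mid in the frame of jig between 0.025 and 0.031 m and contact force between jig and panel above 2 N); the robot touches nothing.
It fails at once if the right-hand latch is pressed before the far one is locked (value of joint end_handle above 0.45 rad and value of joint side_handle below 0.9 rad).
It fails at once if the hold-down is pressed before the other two are locked (value of joint hold_handle above 0.45 rad and value of joint any of side_handle, end_handle below 0.9 rad).
It fails at once if the robot touches the panel (contact force between any of the arm, the fingers and panel above 0.5 N).
It fails at once if the panel is lifted or tipped (z of panel_mid in the frame of jig above 0.036 m or angle between panel_mid's own z axis and vertical above 0.12 rad).
It fails at once if another loose thing is shifted by more than 15 mm (distance of any of ink_pot, shell_0, shell_1, sanding_block, shell_2 from where it was at the start of the episode above 0.015 m).
It also fails if it takes over 45 s, if anything falls off the work surface, if the arm or the gripper's body presses on something with over 40 N, if the wrist force passes 120 N, or if a joint passes its speed limit or range.

## Working session

There is one attempt and no reset: what is moved stays moved. The work goes in short steps, Python scripts to look and compute and a shell command to move; the robot and the scene stay as the last step left them, time stands still between calls to the robot, and variables do not carry over. Pictures are saved under pics/ and viewed, about 8 in all and at most 12, crops included, and the job is handed in when it is done.

```bash
mkdir -p pics; cat > h.py <<'E'
from bench import r, viewer, nets
import numpy as np, cv2
from scipy.spatial.transform import Rotation as R
def save(n,f):
    im,d=viewer.grab_frame(n); cv2.imwrite(f,im[:,:,::-1]); return im,d
E
python3 - <<'E'
from h import *
o=r.get_obs(); print(o['tcp_pos'],o['orientation'],o['grip_width'],o['clock']); print(R.from_rotvec(o['orientation']).as_matrix().round(3))
for c in ('scene','side'):
    save(c,f'pics/{c}0.png')
    for n in ('jig','side_grip','end_grip','hold_grip','panel','ink_pot','shell_0','sanding_block'):
        print(c,n,[(np.round(k['location'],3).tolist(),round(k['score'],2)) for k in nets.look_for(n,c)][:4])
E
```

```text
[0.17975938 0.65001684 0.23031184] [ 0.21030998  1.56053311 -0.21320565] 0.08540681924173259 0.0
[[-0.     0.267  0.964]
 [-0.002  0.964 -0.267]
 [-1.    -0.002  0.   ]]
scene jig [([0.489, 0.241, 0.019], 0.96)]
scene side_grip [([0.619, 0.208, 0.09], 0.56), ([0.49, 0.377, 0.101], 0.41)]
scene end_grip [([0.47, 0.053, 0.092], 0.71), ([0.489, 0.242, 0.017], 0.68)]
scene hold_grip [([0.49, 0.373, 0.099], 0.68)]
scene panel [([0.484, 0.212, 0.037], 0.95)]
scene ink_pot [([0.566, 0.104, 0.041], 0.8)]
scene shell_0 [([0.568, 0.417, 0.025], 0.9), ([0.419, 0.031, 0.021], 0.68), ([0.562, 0.31, 0.041], 0.67), ([0.619, 0.208, 0.096], 0.33)]
scene sanding_block [([0.524, 0.005, 0.026], 0.59)]
side jig [([0.487, 0.133, 0.022], 0.95)]
side side_grip [([0.621, 0.205, 0.093], 0.81)]
side end_grip [([0.47, 0.036, 0.092], 0.73)]
side hold_grip [([0.496, 0.371, 0.097], 0.67), ([0.491, 0.13, 0.022], 0.28)]
side panel [([0.484, 0.191, 0.038], 0.56)]
side ink_pot [([0.57, 0.085, 0.04], 0.62), ([0.489, 0.133, 0.026], 0.39)]
side shell_0 [([0.566, 0.286, 0.038], 0.76), ([0.417, 0.008, 0.017], 0.75), ([0.57, 0.401, 0.02], 0.56)]
side sanding_block [([0.524, -0.028, 0.03], 0.61), ([0.491, 0.133, 0.019], 0.25)]
```

View pics/scene0.png

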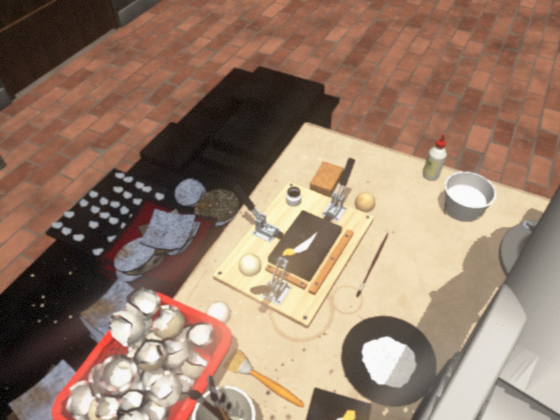

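View pics/side0.png

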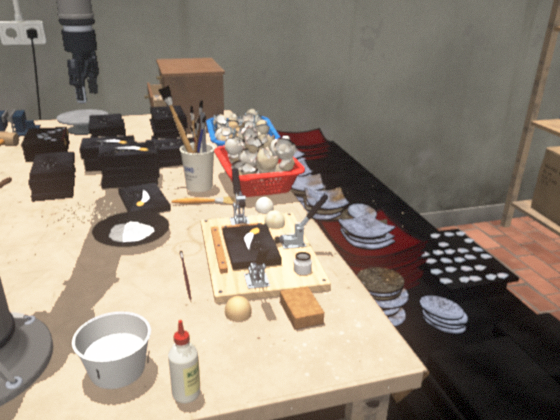

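```bash
cat >> h.py <<'E'
def cloud(n,d,mask):
    c=viewer.calibration(n); K=c['mtx']; v,u=np.nonzero(mask&(d>0)); z=d[v,u]
    x,y=(u-K[0,2])/K[0,0],(v-K[1,2])/K[1,1]
    if n=='wrist':
        rr=np.hypot(x,y); s=np.where(rr>1e-9,np.tan(rr)/np.maximum(rr,1e-9),1); x,y=x*s,y*s
    P=np.c_[x*z,-y*z,-z,np.ones_like(z)]
    return (P@np.linalg.inv(c['world_to_cam']).T)[:,:3]
def board(n,d,mask):
    P=cloud(n,d,mask); P=P[(P[:,2]>.010)&(P[:,2]<.045)]
    b=P[abs(P[:,2]-.018)<.007]
    return b,cv2.minAreaRect((b[:,:2]*1000).astype(np.float32)),np.median(b[:,2])
E
python3 - <<'E'
from h import *
for c in ('scene','side'):
    im,d=viewer.grab_frame(c)
    m=nets.silhouettes('jig',c)[0]['mask']
    b,rect,z=board(c,d,m); print(c,rect,z)
    for n in ('side_grip','end_grip','hold_grip','panel'):
        s=nets.silhouettes(n,c)
        if not s: continue
        P=cloud(c,d,s[0]['mask'])
        lo=.05 if 'grip' in n else .03; P=P[P[:,2]>lo]
        print(n,round(s[0]['score'],2),len(P),'med',np.median(P,0).round(3),'lo',np.percentile(P,5,axis=0).round(3),'hi',np.percentile(P,95,axis=0).round(3), cv2.minAreaRect((P[:,:2]*1000).astype(np.float32)))
E
```

```text
scene ((504.5223388671875, 204.4755096435547), (311.7205810546875, 222.79661560058594), 86.26555633544922) 0.018315382454414997
side_grip 0.75 289 med [0.623 0.205 0.099] lo [0.592 0.196 0.058] hi [0.645 0.21  0.126] ((617.6663208007812, 204.04690551757812), (16.875337600708008, 65.80059814453125), 85.10213470458984)
end_grip 0.55 276 med [0.466 0.044 0.097] lo [0.459 0.022 0.058] hi [0.474 0.074 0.125] ((467.0793762207031, 47.48875427246094), (62.111263275146484, 17.282121658325195), 87.3328857421875)
hold_grip 0.65 185 med [0.488 0.379 0.105] lo [0.484 0.342 0.058] hi [0.498 0.401 0.126] ((491.47412109375, 368.1192626953125), (67.75341796875, 16.1185359954834), 88.40892791748047)
panel 0.82 2646 med [0.48  0.206 0.037] lo [0.439 0.137 0.034] hi [0.529 0.273 0.039] ((484.6628723144531, 200.78451538085938), (156.1837921142578, 99.87488555908203), 87.6383056640625)
side ((507.1951904296875, 202.8633575439453), (314.5478210449219, 221.68988037109375), 86.31034851074219) 0.01928313931515413
side_grip 0.67 258 med [0.624 0.198 0.097] lo [0.598 0.192 0.062] hi [0.647 0.207 0.125] ((621.7689208984375, 200.7915802001953), (19.67040252685547, 60.59254837036133), 88.49366760253906)
end_grip 0.61 190 med [0.468 0.03  0.102] lo [0.461 0.013 0.057] hi [0.475 0.069 0.127] ((470.31036376953125, 44.097900390625), (66.08641815185547, 16.985488891601562), 84.9793472290039)
hold_grip 0.62 916 med [0.494 0.201 0.091] lo [0.462 0.017 0.054] hi [0.641 0.388 0.125] ((566.903564453125, 274.8033447265625), (542.05322265625, 182.5925750732422), 85.19397735595703)
panel 0.84 1732 med [0.483 0.196 0.038] lo [0.441 0.129 0.034] hi [0.532 0.269 0.04 ] ((484.6355895996094, 155.2911834716797), (280.1834716796875, 100.84394836425781), 86.27131652832031)
```

```bash
python3 - <<'E'
from h import *
t=-.066; ex=np.array([np.cos(t),np.sin(t)]); ey=np.array([-ex[1],ex[0]])
for c in ('scene','side'):
    im,d=viewer.grab_frame(c); P=cloud(c,d,np.ones(d.shape,bool))
    print(c)
    for x0 in np.arange(.1,.7,.1):
        print('x',x0.round(1),[round(float(P[(P[:,0]>x0)&(P[:,0]<x0+.1)&(P[:,1]>y0)&(P[:,1]<y0+.1)][:,2].max(initial=0)),2) for y0 in np.arange(0,.9,.1)])
    for n,q,a in (('side',(.6195,.2025),ex),('end',(.4687,.046),-ey),('hold',(.4915,.3685),ey)):
        Q=P[:,:2]-q; b=np.array([-a[1],a[0]]); u=Q@a; w=Q@b
        k=(abs(w)<.012)&(abs(u)<.05)&(P[:,2]>.07)&(P[:,2]<.14); u,w,z=u[k],w[k],P[k,2]
        # fit: pivot offset p and angle th: box s in.. , |n|<=5mm surface => residual of distance to rectangle boundary
        from scipy.optimize import least_squares
        def f(x):
            du=u-x[0]; dz=z-.054; s=du*np.cos(x[1])+dz*np.sin(x[1]); nn=-du*np.sin(x[1])+dz*np.cos(x[1])
            A=np.stack([abs(abs(s-.060)-.032) + 0*s, abs(abs(nn)-.005)]); 
            # side faces also visible: inside is ok if |w| near 8.5mm
            e=np.minimum(np.hypot(np.maximum(abs(s-.06)-.032,0),abs(abs(nn)-.005)),np.hypot(abs(s-.092),np.maximum(abs(nn)-.005,0)))
            e2=np.hypot(np.maximum(abs(s-.06)-.032,0),np.maximum(abs(nn)-.005,0))+np.abs(abs(w-np.median(w))-.0085)
            return np.minimum(e,e2)
        best=min((least_squares(f,[p,an],loss='soft_l1',f_scale=.002) for p in (-.04,-.03,-.02) for an in (.82,.9)),key=lambda o:o.cost)
        p=best.x[0]; wm=(w.min()+w.max())/2
        print(n,len(u),'piv off',best.x.round(4),'rms',np.sqrt(np.mean(f(best.x)**2)).round(4),'zmax',z.max().round(3),'pivot',(np.array(q)+p*a+wm*b).round(4),'push34',(np.array(q)+(p+.034)*a+wm*b).round(4),'w',w.min().round(4),w.max().round(4))
E
```

```text
scene
x 0.1 [0.02, 0.01, 0.02, 0.03, 0.02, 0.64, 0.63, 0.0, 0.0]
x 0.2 [0.01, 0.01, 0.02, 0.02, 0.02, 0.62, 0.62, 0.0, 0.0]
x 0.3 [0.02, 0.02, 0.02, 0.03, 0.02, 0.11, 0.0, 0.0, 0.0]
x 0.4 [0.13, 0.04, 0.1, 0.13, 0.13, 0.21, 0.23, 0.0, 0.0]
x 0.5 [0.06, 0.07, 0.07, 0.13, 0.13, 0.14, 0.14, 0.0, 0.0]
x 0.6 [0.02, 0.13, 0.13, 0.02, 0.14, 0.15, 0.14, 0.08, 0.0]
side 251 piv off [-0.0299  0.8704] rms 0.0024 zmax 0.13 pivot [0.5896 0.2043] push34 [0.6235 0.202 ] w -0.0098 0.0094
end 240 piv off [-0.0283  0.8747] rms 0.0021 zmax 0.129 pivot [0.4691 0.0744] push34 [0.4669 0.0405] w -0.0102 0.0073
hold 163 piv off [-0.0297  0.8466] rms 0.0063 zmax 0.128 pivot [0.49   0.3388] push34 [0.4922 0.3727] w -0.0095 0.0086
side
x 0.1 [0.02, 0.0, 0.02, 0.02, 0.02, 0.35, 0.47, 0.34, 0.1]
x 0.2 [0.0, 0.0, 0.02, 0.02, 0.02, 0.02, 0.47, 0.35, 0.1]
x 0.3 [0.02, 0.02, 0.02, 0.03, 0.02, 0.11, 0.26, 0.1, 0.12]
x 0.4 [0.13, 0.04, 0.1, 0.13, 0.08, 0.21, 0.23, 0.07, 0.12]
x 0.5 [0.05, 0.07, 0.07, 0.13, 0.13, 0.14, 0.14, 0.1, 0.11]
x 0.6 [0.02, 0.13, 0.13, 0.02, 0.14, 0.15, 0.14, 0.11, 0.11]
side 222 piv off [-0.0289  0.8561] rms 0.0026 zmax 0.13 pivot [0.5905 0.2031] push34 [0.6245 0.2008] w -0.0111 0.0084
end 159 piv off [-0.0271  0.9102] rms 0.0011 zmax 0.129 pivot [0.4717 0.0729] push34 [0.4694 0.039 ] w -0.0072 0.0095
hold 189 piv off [-0.0286  0.8748] rms 0.0022 zmax 0.128 pivot [0.4928 0.3398] push34 [0.4951 0.3737] w -0.0118 0.0053
```

```bash
python3 -m pendant '[0,-33,0,0,0, 0,-33,0,0,0, 0,-33,0,0,0, 0,0,-22.4,39.1,0, 0,0,-22.4,39.1,0, 0,0,-22.4,39.1,0, 0,0,-22.4,39.1,0, 0,0,-22.4,39.1,0, 0,0,-22.4,39.1,0, 0,0,-22.4,39.1,0, 0,0,-22.4,39.1,0, 0,0,-22.4,39.1,0, 0,0,-22.4,39.1,0, 0,0,-22.4,39.1,0, 0,0,-22.4,39.1,0, 0,0,-22.4,39.1,0, 0,0,-22.4,39.1,0, 0,0,0,0,-0.1, 0,0,0,0,-0.1, 0,0,0,0,0]' 40; python3 - <<'E'
from h import *
o=r.get_obs(); print(o['tcp_pos'],R.from_rotvec(o['orientation']).as_matrix().round(3))
save('wrist','pics/w1.png')
for n in ('side_grip','end_grip','hold_grip'): print(n,[(np.round(k['location'],3).tolist(),round(k['score'],2)) for k in nets.look_for(n,'wrist')][:3])
E
```

```text
clock: 4.1
tcp_pos: [0.6239, 0.2023, 0.3303]
orientation: [0.056, 1.57, -0.056]
contact_force: [-0.1, -0.1, -0.1]
grip_width: -0.0
[0.62392304 0.20232269 0.33027316] [[-0.     0.071  0.997]
 [ 0.     0.997 -0.071]
 [-1.     0.    -0.   ]]
side_grip [([0.629, 0.208, 0.103], 0.83), ([0.47, 0.044, 0.098], 0.68)]
end_grip [([0.468, 0.043, 0.095], 0.7)]
hold_grip [([0.495, 0.373, 0.102], 0.92), ([0.627, 0.206, 0.108], 0.56)]
```

View pics/w1.png

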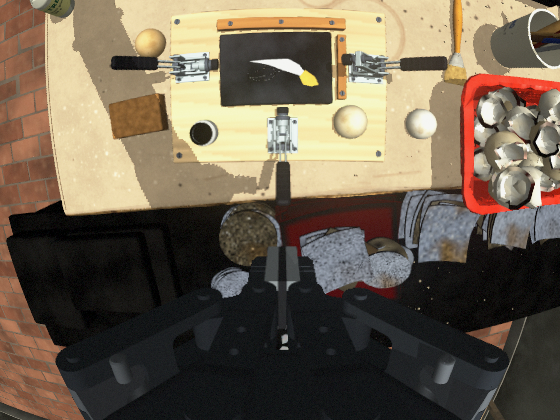

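```bash
python3 -m pendant '[0,40,0,0,0, 0,40,0,0,0, 0,40,0,0,0, 0,40,0,0,0, 0,40,0,0,0, 0,10,0,0,0, 0,10,0,0,0, 0,10,0,0,0, 0,10,0,0,0, 0,10,0,0,0, 0,10,0,0,0, 0,10,0,0,0, 0,0,0,0,0]'; python3 -m pendant '[0,3,0,0,0, 0,0,0,0,0, 0,1,0,0,0, 0,0,0,0,0]'
```

```text
clock: 5.92
tcp_pos: [0.623, 0.2021, 0.059]
orientation: [0.054, 1.572, -0.056]
contact_force: [0.0, 0.1, 0.3]
grip_width: -0.0004
clock: 6.42
tcp_pos: [0.6236, 0.2023, 0.057]
orientation: [0.055, 1.571, -0.055]
contact_force: [-3.5, -0.2, 8.3]
grip_width: -0.0
```

```bash
python3 -m pendant '[0,1.5,0,0,0, 0,0,0,0,0]'; python3 - <<'E'
from h import *
im,d=save('side','pics/s2.png')
c=im[200:310,190:340]; cv2.imwrite('pics/s2c.png',cv2.resize(c,None,fx=5,fy=5,interpolation=2)[:,:,::-1])
E
```

```text
clock: 6.68
tcp_pos: [0.6236, 0.2023, 0.0567]
orientation: [0.055, 1.571, -0.055]
contact_force: [-6.7, -2.3, 18.8]
grip_width: 0.0003
```

View pics/s2c.png

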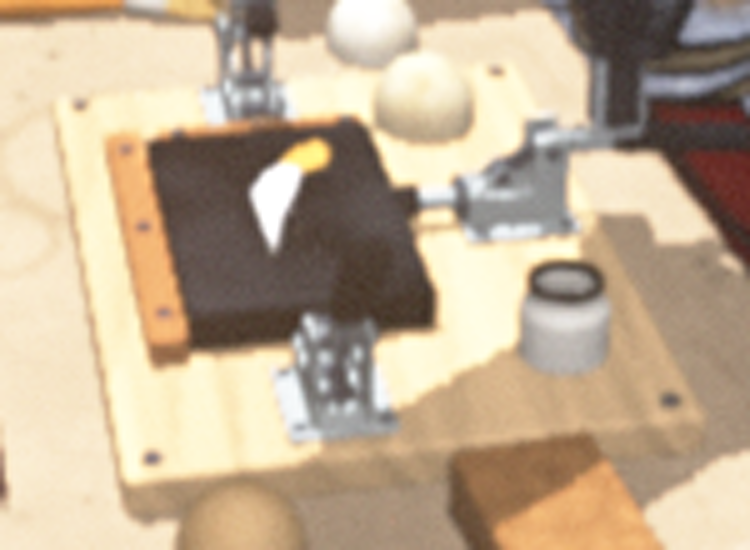

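```bash
python3 -m pendant '[0,-45,0,0,0, 0,-45,0,0,0, 0,-45,0,0,0, 0,0,-34.6,-28.7,0, 0,0,-34.6,-28.7,0, 0,0,-34.6,-28.7,0, 0,0,-34.6,-28.7,0, 0,0,-34.6,-28.7,0, 0,0,0,0,0, 0,0,0,0,0]'; python3 - <<'E'
from h import *
im,d=viewer.grab_frame('wrist')
o=r.get_obs(); print(o['tcp_pos'],o['contact_force'])
cv2.imwrite('pics/w3.png',im[:,:,::-1])
for n in ('side_grip','end_grip','hold_grip'): print(n,[(np.round(k['location'],3).tolist(),round(k['score'],2)) for k in nets.look_for(n,'wrist')][:3])
E
```

```text
clock: 7.98
tcp_pos: [0.4693, 0.0405, 0.1901]
orientation: [0.055, 1.569, -0.054]
contact_force: [0.1, 0.8, -0.5]
grip_width: 0.0002
[0.46954632 0.0408553  0.18999996] [-0.16945251  0.79038756 -0.57863325]
side_grip [([0.589, 0.209, 0.053], 0.72), ([0.56, 0.098, 0.036], 0.45), ([0.524, -0.015, 0.022], 0.27)]
end_grip [([0.467, 0.038, 0.105], 0.95)]
hold_grip [([0.491, 0.331, 0.046], 0.45)]
```

View pics/w3.png

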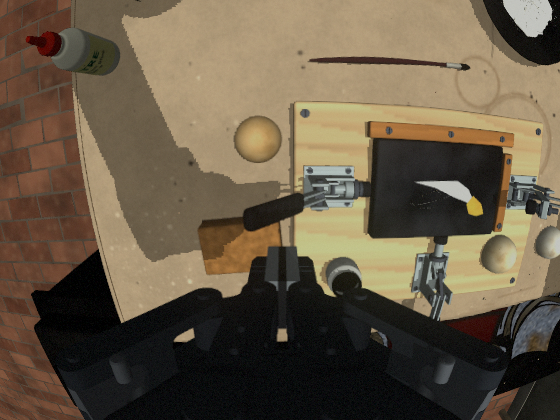

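```bash
python3 -m pendant '[0,40,0,-1,0, 0,10,0,0,0, 0,10,0,0,0, 0,10,0,0,0, 0,10,0,0,0, 0,10,0,0,0, 0,10,0,0,0, 0,10,0,0,0, 0,10,0,0,0, 0,10,0,0,0, 0,2,0,0,0, 0,0,0,0,0]'; python3 -m pendant '[0,1.5,0,0,0, 0,1.5,0,0,0, 0,0,0,0,0]'
```

```text
clock: 9.68
tcp_pos: [0.4671, 0.0399, 0.0574]
orientation: [0.055, 1.571, -0.055]
contact_force: [-0.3, 0.3, 0.6]
grip_width: 0.0005
clock: 10.05
tcp_pos: [0.4675, 0.0401, 0.0565]
orientation: [0.056, 1.571, -0.054]
contact_force: [-7.6, -0.9, 26.0]
grip_width: -0.0002
```

```bash
python3 -m pendant '[0,-45,0,0,0, 0,-45,0,0,0, 0,-45,0,0,0, 0,0,41.7,0.3,0, 0,0,41.7,0.3,0, 0,0,41.7,0.3,0, 0,0,41.7,0.3,0, 0,0,41.7,0.3,0, 0,0,41.7,0.3,0, 0,0,41.7,0.3,0, 0,0,41.7,0.3,0, 0,0,0,0,0, 0,0,0,0,0]'; python3 - <<'E'
from h import *
im,d=viewer.grab_frame('wrist')
cv2.imwrite('pics/w4.png',im[:,:,::-1])
print([(np.round(k['location'],3).tolist(),round(k['score'],2)) for k in nets.look_for('hold_grip','wrist')][:3])
im,d=save('side','pics/s4.png')
c=im[200:310,190:340]; cv2.imwrite('pics/s4c.png',cv2.resize(c,None,fx=5,fy=5,interpolation=2)[:,:,::-1])
E
```

```text
clock: 11.68
tcp_pos: [0.4931, 0.3719, 0.1894]
orientation: [0.054, 1.571, -0.056]
contact_force: [-0.2, 0.0, -0.4]
grip_width: 0.0001
[([0.487, 0.256, 0.024], 0.66), ([0.496, 0.378, 0.104], 0.59), ([0.469, 0.076, 0.055], 0.57)]
```

View pics/w4.png

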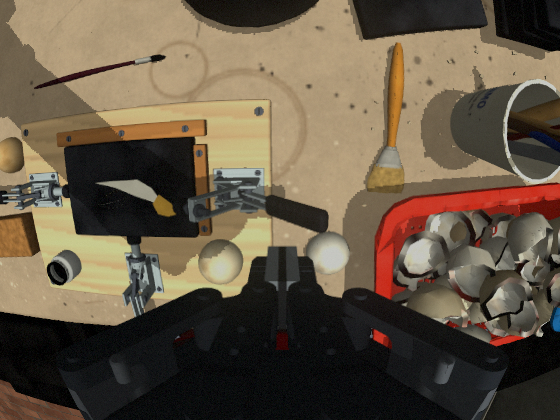

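View pics/s4c.png

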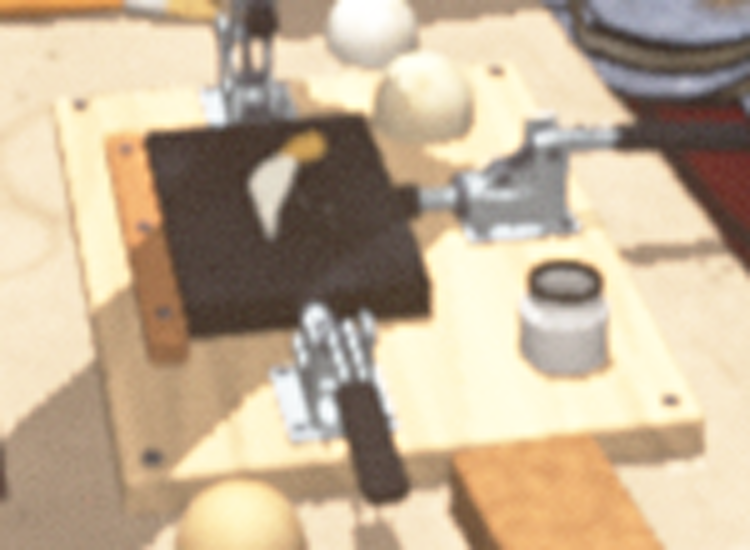

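```bash
python3 - <<'E'
from h import *
for n in ('wrist','scene'):
    im,d=viewer.grab_frame(n); P=cloud(n,d,np.ones(d.shape,bool))
    for x0 in (.40,.44,.48,.52,.56): 
        print(n,x0,[round(float(P[(P[:,0]>x0)&(P[:,0]<x0+.04)&(P[:,1]>y)&(P[:,1]<y+.02)&(P[:,2]<.16),2].max(initial=0)),3) for y in np.arange(.40,.56,.02)])
E
```

```text
wrist 0.4 [0.003, 0.003, 0.003, 0.005, 0.018, 0.014, 0.003, 0.114, 0.114]
wrist 0.44 [0.003, 0.003, 0.002, 0.014, 0.015, 0.003, 0.003, 0.114, 0.114]
wrist 0.48 [0.127, 0.002, 0.075, 0.078, 0.078, 0.079, 0.084, 0.085, 0.077]
wrist 0.52 [0.028, 0.027, 0.077, 0.087, 0.085, 0.099, 0.114, 0.118, 0.133]
wrist 0.56 [0.034, 0.032, 0.076, 0.092, 0.126, 0.128, 0.127, 0.129, 0.134]
scene 0.4 [0.003, 0.003, 0.003, 0.004, 0.018, 0.004, 0.004, 0.114, 0.114]
scene 0.44 [0.005, 0.004, 0.003, 0.012, 0.015, 0.004, 0.002, 0.114, 0.115]
scene 0.48 [0.124, 0.004, 0.075, 0.079, 0.079, 0.078, 0.084, 0.085, 0.078]
scene 0.52 [0.031, 0.029, 0.078, 0.088, 0.085, 0.099, 0.115, 0.126, 0.133]
scene 0.56 [0.035, 0.033, 0.078, 0.11, 0.125, 0.129, 0.123, 0.128, 0.134]
```

```bash
python3 -m pendant '[0,40,1,0,0, 0,10,0,0,0, 0,10,0,0,0, 0,10,0,0,0, 0,10,0,0,0, 0,10,0,0,0, 0,10,0,0,0, 0,10,0,0,0, 0,10,0,0,0, 0,10,0,0,0, 0,2,0,0,0, 0,0,0,0,0]'; python3 -m pendant '[0,1.5,0,0,0, 0,1.5,0,0,0, 0,0,0,0,0]'
```

```text
clock: 13.42
tcp_pos: [0.4931, 0.3732, 0.0574]
orientation: [0.054, 1.571, -0.055]
contact_force: [-0.0, 0.0, 0.2]
grip_width: -0.0
clock: 13.8
tcp_pos: [0.4934, 0.3732, 0.0567]
orientation: [0.055, 1.57, -0.055]
contact_force: [-5.4, -3.5, 17.5]
grip_width: 0.0002
```

```bash
python3 -m pendant '[0,1,0,0,0, 0,0,0,0,0, 0,-45,0,0,0, 0,-45,0,0,0, 0,-45,0,0,0, 0,-45,0,0,0, 0,0,0,0,0, 0,0,0,0,0]'; python3 - <<'E'
from h import *
im,d=save('side','pics/s5.png')
c=im[190:310,190:350]; cv2.imwrite('pics/s5c.png',cv2.resize(c,None,fx=5,fy=5,interpolation=2)[:,:,::-1])
for k in ('side','scene'):
    if k!='side': im,d=viewer.grab_frame(k)
    P=cloud(k,d,np.ones(d.shape,bool)); t=-.066; ex=np.array([np.cos(t),np.sin(t)]); ey=np.array([-ex[1],ex[0]])
    for n,p,a in (('side',(.590,.2037),ex),('end',(.4704,.0737),-ey),('hold',(.4914,.3393),ey)):
        Q=P[:,:2]-p; u=Q@a; w=Q@np.array([-a[1],a[0]]); m=(u>.03)&(u<.095)&(abs(w)<.007)&(P[:,2]>.035)&(P[:,2]<.15)
        print(k,n,m.sum(),'max z',P[m,2].max(initial=0).round(3),np.polyfit(u[m],P[m,2],1).round(3) if m.sum()>20 else '')
    s=nets.silhouettes('panel',k)[0]; Q=cloud(k,d,s['mask']); Q=Q[abs(Q[:,2]-.038)<.004]; print(cv2.minAreaRect((Q[:,:2]*1000).astype(np.float32)))
    for n in ('ink_pot','shell_0','sanding_block'): print(k,n,[(np.round(q['location'],3).tolist(),round(q['score'],2)) for q in nets.look_for(n,k)][:4])
E
```

```text
clock: 14.8
tcp_pos: [0.493, 0.3731, 0.2333]
orientation: [0.054, 1.571, -0.055]
contact_force: [-0.0, 0.0, 0.1]
grip_width: 0.0003
side side 126 max z 0.059 [-0.059  0.058]
side end 217 max z 0.06 [-0.105  0.062]
side hold 63 max z 0.059 [-0.036  0.058]
((480.4670104980469, 207.12841796875), (161.3831024169922, 99.65467834472656), 86.43787384033203)
side ink_pot [([0.572, 0.087, 0.042], 0.62)]
side shell_0 [([0.568, 0.402, 0.019], 0.79), ([0.417, 0.002, 0.016], 0.67), ([0.566, 0.286, 0.035], 0.63)]
side sanding_block [([0.526, -0.027, 0.025], 0.85)]
scene side 50 max z 0.057 [-0.123  0.063]
scene end 108 max z 0.059 [-0.061  0.059]
scene hold 229 max z 0.059 [-0.081  0.059]
((477.7257080078125, 212.23388671875), (152.19757080078125, 100.27806091308594), 86.10633850097656)
scene ink_pot [([0.565, 0.102, 0.04], 0.69), ([0.526, 0.005, 0.023], 0.31)]
scene shell_0 [([0.415, 0.028, 0.024], 0.79), ([0.558, 0.309, 0.042], 0.73), ([0.57, 0.414, 0.027], 0.7)]
scene sanding_block [([0.526, 0.0, 0.026], 0.61), ([0.466, 0.041, 0.052], 0.17)]
```

View pics/s5c.png

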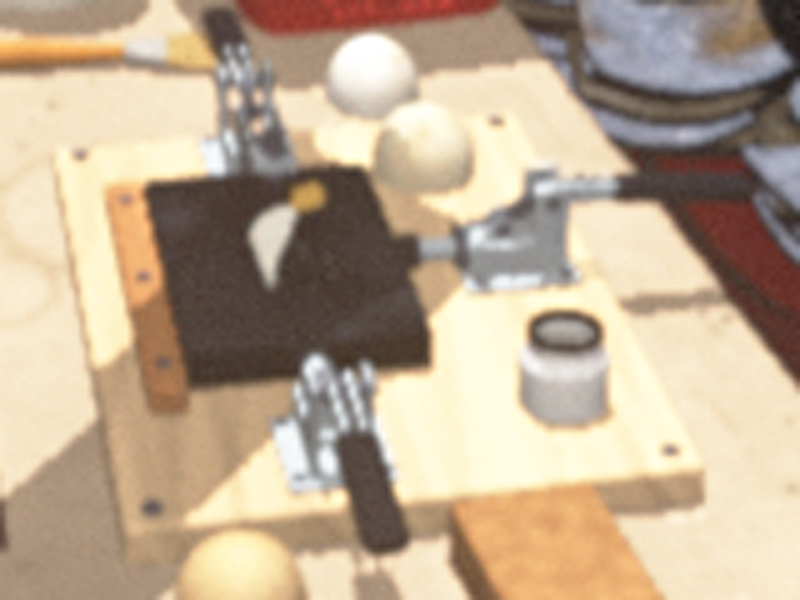

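```bash
python3 -c "
from bench import r
print(r.hand_in())"
```

```text
the job is handed in; nothing more can be done
None
```

I pressed the three latches down in order (far side, right end, hold-down) with closed fingers. I then raised the arm clear and handed the job in at about 15 s on the robot's clock; no verdict came back.

- **Latches:** Each handle came up hard against its stop with the fingertip at 56.5–57 mm and about 17–26 N of push. Afterwards the depth images from both fixed cameras showed all three grips about level, tops at 57–60 mm and sloping roughly 2 to 7 degrees below level. That agrees with the locked position, but I could not read the joint angles directly.
- **Panel:** In the last side picture it lies flat against the fence. Its measured direction is within about 0.2 degrees of the board's. I judged the seating at the end stop by eye; I did not measure the x and y offsets to the 2 mm limit. The two cameras' panel outlines differed by 3–5 mm, too coarse to settle it, probably because clamp parts were in the mask.
- **Other things:** The ink pot, eggshells and sanding block stayed where they were to within about 6 mm, which is roughly the detection error. The last force reading, with the arm clear, was near zero.

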